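# Pack two ball-shaped camera heads into their deep containers

## Task

Pack the two inspected ball-shaped camera heads: the larger one goes into the square blue tote and the smaller one into the round blue tub. Lower each head gently all the way down onto the cushioned floor of its container before letting go, without dropping it, banging it or pressing it hard, and leave it standing on its flat foot with the lens up. Do not disturb the other things on the bench.

Things in the scene. Friction and masses are not known exactly. Their poses are not given: they have to be found in the camera images.
- big_head: the larger camera head: a white plastic ball 64 mm in diameter (grey seam round its equator) with a flat foot of 32 mm diameter below and a black lens collar (26 mm diameter) on top, 66 mm tall overall, about 200 g. Starts standing on its foot on the table. Origin at the centre of the underside of the foot, z up through the lens; the ball's centre and widest part is 27.7 mm above the origin
- small_head: the smaller camera head: the same form, ball 50 mm in diameter, foot 24 mm, lens collar 20 mm, 53 mm tall overall, about 120 g. Starts standing on its foot on the table. Origin at the centre of the underside of the foot, z up through the lens; the ball's centre and widest part is 21.9 mm above the origin
- square_tote: a square blue plastic tote with open top, fixed to the table, 166 x 166 mm outside (about 174 mm over the rim lip), 105 mm high, walls 7 mm (inside 152 x 152 mm), inner floor: a black rubber cushion plate, top 17 mm above the table (88 mm below the rim), giving up to 6 mm when pressed (2 N per mm). Origin at the centre of its underside on the table, x and y along its sides, z up
- round_tub: a round blue plastic tub with open top, fixed to the table, 160 mm outer diameter at the rim, 146 mm at the bottom, 105 mm high, wall 5 mm, inner floor: a black rubber cushion plate (134 mm across), top 17 mm above the table (88 mm below the rim), giving up to 6 mm when pressed (2 N per mm). Origin at the centre of its underside on the table, z up
- square_tote_floor (a point): centre of the tote's inner floor, on the upper surface of its cushion plate, 17 mm above the table
- round_tub_floor (a point): centre of the tub's inner floor, on the upper surface of its cushion plate, 17 mm above the table
- barrel_camera: a white upright cylinder-shaped camera, 48 mm diameter, 79 mm tall, black lens on top; a bystander; origin at the centre of its underside
- tester: a handheld tester lying flat, orange box 140 x 78 x 30 mm with a grey screen; a bystander; origin at the centre of its underside, x along its length
- tape_roll: a yellow roll lying flat, 90 mm outer diameter, 24 mm high; a bystander; origin at the centre of its underside
- screwdriver: a screwdriver lying on the table, 190 mm long, along its own x, handle to its -x end, handle about 30 mm thick; a bystander
- mouse: a black computer mouse, about 75 x 60 x 34 mm; a bystander; origin under its rear half
There are look-alikes about, which are no part of the job. What is shaped like the small_head but green or yellow is not meant.

How it is judged:
At the end, for the whole second after the job is handed in: The larger head is at rest on the floor of the square tote and the smaller head at rest on the floor of the round tub: each head's origin within 65 mm (horizontally) of its container's axis and 8 to 24 mm above the container's underside, lens up within 0.3 rad, slower than 0.03 m/s and 0.3 rad/s (horizontal distance between big_head and square_tote below 0.065 m and z of big_head in the frame of square_tote between 0.008 and 0.024 m and angle between each of big_head, small_head's own z axis and vertical below 0.3 rad and linear speed of each of big_head, small_head below 0.03 m/s and angular speed of each of big_head, small_head below 0.3 rad/s and horizontal distance between small_head and round_tub below 0.065 m and z of small_head in the frame of round_tub between 0.008 and 0.024 m); the robot touches nothing.
It fails at once if the big camera head dropped or plunged (moving faster than 0.5 m/s) inside a container ((horizontal distance between big_head and square_tote below 0.075 m and z of big_head in the frame of square_tote below 0.09 m and linear speed of big_head above 0.5 m/s) or (horizontal distance between big_head and round_tub below 0.075 m and z of big_head in the frame of round_tub below 0.09 m and linear speed of big_head above 0.5 m/s)).
It fails at once if the small camera head dropped or plunged (moving faster than 0.5 m/s) inside a container ((horizontal distance between small_head and square_tote below 0.075 m and z of small_head in the frame of square_tote below 0.09 m and linear speed of small_head above 0.5 m/s) or (horizontal distance between small_head and round_tub below 0.075 m and z of small_head in the frame of round_tub below 0.09 m and linear speed of small_head above 0.5 m/s)).
It fails at once if the big camera head knocked or pressed against a container with more than 25 N (contact force between big_head and square_tote above 25 N or contact force between big_head and round_tub above 25 N).
It fails at once if the small camera head knocked or pressed against a container with more than 25 N (contact force between small_head and square_tote above 25 N or contact force between small_head and round_tub above 25 N).
It fails at once if another thing on the bench moved by more than 30 mm (distance of any of barrel_camera, tester, tape_roll, screwdriver, mouse from where it was at the start of the episode above 0.03 m).
It also fails if it takes over 64 s, if anything falls off the work surface, if the arm or the gripper's body presses on something with over 40 N, if the wrist force passes 120 N, or if a joint passes its speed limit or range.

## Robot

A 6-joint arm with a two-finger parallel gripper is mounted at the origin on the work surface. World frame = base frame: x ahead of the robot, y to its left, z up, the work surface at z = 0. Lengths are in m, angles in rad, forces in N, time in s.
With the tool pointing down it reaches from about 0.3 to 0.75 m from the base axis. Payload 8.5 kg.
Tool frame: the origin (TCP) lies midway between the tips of the shut fingers; the grasp point (between the pads) lies 19 mm behind it; z points along the fingers, y is the line along which they close (so a half turn about z gives the same grasp; the last joint's range is limited). The gripper opens to 85 mm and grips with 20 to 120 N. Pads are 22 mm wide; open, the fingers measure 114 mm over their backs; the gripper's body (76 mm by 85 mm) begins 54 mm behind the grasp point. The pads swing forward as they close: fully open they stand 13 mm farther back than shut.
Start: joints at [1.105, 0.381, 1.297, -0, 1.464, -0.215], TCP at [0.136, 0.533, 0.231] pointing down, gripper open.
Joint ranges: [-3.11, 3.11], [-0.89, 2.33], [0.22, 2.48], [-1.42, 4.56], [0.17, 2.85], [-2.88, 2.88]. Speed limits (rad/s): [2.39, 2.39, 3.14, 3.14, 3.14, 3.14].

## Interface

Orientations are given as [roll, pitch, yaw] about the fixed x, y, z axes, in that order (R = Rz(yaw) Ry(pitch) Rx(roll)).
In Python, from bench import bot gives the robot as it stands.
- The arm moves only by the tool servo_tool, never from a script. Its argument "deltas" is a list of rows, each an object with "slide": the shift along the tool's x, y, z in cm, a list of three; "rot": the turn, a rotation vector about the tool's x, y, z in rad, a list of three. In form: [{"slide": [tx, ty, tz], "rot": [rx, ry, rz]}, ...]. A call has exactly 10 rows; each row is the pose to reach, as a shift and turn from the pose commanded when the call began, along the tool's axes at that moment; what a row does not reach only later rows make up. A row lasts 1/8 s, in which the tool goes at most 62.5 mm and 10.7 degrees, less where a joint would pass 70% of its speed; a pose out of reach is approached as far as the arm can. A call with a gripper value outside its range is refused whole. "jaw" is the opening, from 0 (shut) to 1 (fully open), set as the call begins (left out, the last holds). The fingers move at their own pace and stop on an object; the grip force is fixed at half the most. Time passes only in rows, so rows that repeat a pose let the fingers close, or fill a call up. It gives the time, the measured TCP pose, the force, the opening and the grip force at its end, in the units of the state.
- bot.state(): the state, without advancing time (a new reading comes with each control period).
- bot.get_image(name): name is "scene" or "top" or "wrist"; returns the picture (384x512x3 uint8, red, green, blue); there is no depth.
- bot.camera_info(name): a dict with "fx", "fy", "cx", "cy" (pixels), "position" and "attitude" of the camera in the world. Camera axes: x right, y up, looking along -z (the intrinsics and any distortion apply to the point x, -y, -z); pixel columns grow to the right and rows downward; lengths in m; the calibration is good to about 2 mm. A picture is of the moment at which its call begins: read the wrist's pose just before it. camera_info takes no time and is no camera call; for the wrist camera it gives the pose at the moment of the call.
- bot.hand_in(): hands the job in; it is judged then, once.
Trained networks look in the newest picture that a camera, given by its name, has taken for a name from the list of things; names that differ only in an ending like _2 or _b are one class to them, and where a whole thing is asked for, a point or a joint stands for the part that bears it (a point fixed in the world has none). Each returns a list of dicts, best first, with "score" (0 to 1); they miss things now and then, are a little off and sometimes report something else, mostly with a low value. They report only what shows in the picture. A call takes as long as a camera call. They do not tell look-alikes from the thing itself.
- bot.search_frame(query, camera): "rect" ([left, top, width, height] in pixels, round what is visible of it).
- bot.masks_of(query, camera): "pixels" (384x512 bool, what is visible of it) and "rect" ([left, top, width, height] in pixels, round what is visible of it).
- bot.mark_of(query, camera): "location" ([row, column] in pixels: a listed point, or the origin of a listed thing).
The state is a dict: "t": time; "q": joint angles; "joint_vel": joint speeds; "tau": joint torques, N m; "tcp_pos": TCP position; "ee_rot": TCP orientation; "force": force on the tool from outside, world axes, zero at the start; "wrist_torque": the same for the moment, N m; "opening": finger opening in m; "gripper_force": force on a finger pad.
Only numpy, scipy, OpenCV 4.12 (cv2) and the standard library are available. Lean on these libraries where they do the work, as an engineer would, in place of code of your own. Each camera call takes 0.05 s, during which the arm holds its last target. There are 200 camera calls.

## Working session

There is one attempt and no reset: what is moved stays moved. The work goes in short steps, Python scripts to look and compute and a tool call to move; the robot and the scene stay as the last step left them, time stands still between calls to the robot, and variables do not carry over. Pictures are saved under pics/ and viewed, at most 10 in all, crops included, and the job is handed in when it is done.

Besides the shell and the picture viewer there is one more tool, called after ">>>" by a JSON object that holds its "op" and its "data". servo_tool: Moves the arm, as the interface text tells. Its arguments: {"type":"object","properties":{"deltas":{"type":"array","items":{"type":"object","properties":{"slide":{"type":"array","items":{"type":"number"}},"rot":{"type":"array","items":{"type":"number"}}}}},"jaw":{"type":"number"}},"required":["deltas"]}

```bash
mkdir -p pics && ls && cat > h.py <<'E'
import numpy as np, cv2
from scipy.spatial.transform import Rotation as R
from bench import bot
def ray(ci,u,v):
    d=np.array([(u-ci["cx"])/ci["fx"],-(v-ci["cy"])/ci["fy"],-1.0])
    a=np.array(ci["attitude"]); M=a if a.shape==(3,3) else R.from_euler('xyz',a).as_matrix()
    return np.array(ci["position"]),M@d
def at_z(ci,u,v,z):
    p,d=ray(ci,u,v); return p+d*(z-p[2])/d[2]
def save(name,im): cv2.imwrite("pics/"+name+".png",im[:,:,::-1])
E
python3 - <<'E'
from h import *
for c in ("top","scene"):
    im=bot.get_image(c); save(c,im); print(c,bot.camera_info(c))
    for n in ("big_head","small_head","square_tote","round_tub","barrel_camera","tester","mouse","tape_roll","screwdriver"):
        print(n,[(np.round(r["rect"]).tolist(),round(r["score"],2)) for r in bot.search_frame(n,c)])
print(bot.state())
a=cv2.imread("pics/top.png");b=cv2.imread("pics/scene.png")
E
```

```text
pics
top {'fx': 361.46792001195035, 'fy': 361.46792001195035, 'cx': 255.64737372090704, 'cy': 187.94020926594615, 'position': array([0.34432266, 0.011748  , 0.97322189]), 'attitude': array([ 0.17859651, -0.02278294, -1.57774648])}
big_head [([283.0, 106.0, 17.0, 26.0], 0.41)]
small_head [([219.0, 208.0, 18.0, 15.0], 0.87), ([182.0, 230.0, 20.0, 18.0], 0.64), ([203.0, 170.0, 18.0, 18.0], 0.61)]
square_tote [([316.0, 116.0, 88.0, 80.0], 0.89)]
round_tub [([96.0, 127.0, 76.0, 64.0], 0.74)]
barrel_camera [([281.0, 108.0, 22.0, 23.0], 0.89), ([212.0, 86.0, 26.0, 49.0], 0.57)]
tester [([213.0, 84.0, 27.0, 52.0], 0.74), ([317.0, 115.0, 87.0, 80.0], 0.28)]
mouse [([375.0, 248.0, 18.0, 32.0], 0.61)]
tape_roll [([121.0, 231.0, 37.0, 36.0], 0.84)]
screwdriver [([249.0, 112.0, 8.0, 67.0], 0.56)]
scene {'fx': 374.30343640227, 'fy': 374.30343640227, 'cx': 257.98334145886275, 'cy': 193.60334968112258, 'position': array([ 0.95537875, -0.38838762,  0.96605052]), 'attitude': array([ 0.57178243, -0.01230429,  0.88500832])}
big_head [([208.0, 185.0, 22.0, 25.0], 0.92)]
small_head [([264.0, 143.0, 18.0, 
[... 491 characters left out ...]
319.0, 124.0, 59.0, 63.0], 0.16)]
{'t': 1.0, 'q': array([ 1.10469648e+00,  3.80602418e-01,  1.29739225e+00, -3.12598151e-05,
        1.46364228e+00, -2.15302642e-01]), 'joint_vel': array([-0.00065387, -0.00014731,  0.00063271, -0.00017182, -0.00050813,
       -0.00062895]), 'tau': array([-1.12594651e-03, -4.48326480e+01, -2.31461424e+01, -2.14767265e-04,
        5.29298904e-04,  1.41165825e-05]), 'tcp_pos': array([0.13649617, 0.53276556, 0.23132372]), 'ee_rot': array([-3.14154274e+00,  2.08997236e-05,  2.89079879e+00]), 'force': array([ 1.05657435, -0.35678053, -0.83597118]), 'wrist_torque': array([-0.02913235, -0.00965508, -0.0260586 ]), 'gripper_force': 0.0, 'opening': 0.08528021182540844}
```

View pictures.

```bash
python3 - <<'E'
import cv2
a=cv2.imread("pics/top.png")[60:310,80:420];cv2.imwrite("pics/topc.png",cv2.resize(a,(782,575),interpolation=cv2.INTER_CUBIC))
a=cv2.imread("pics/scene.png")[100:330,90:400];cv2.imwrite("pics/scenec.png",cv2.resize(a,(775,575),interpolation=cv2.INTER_CUBIC))
E
```

```text
(no output)
```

View pics/topc.png

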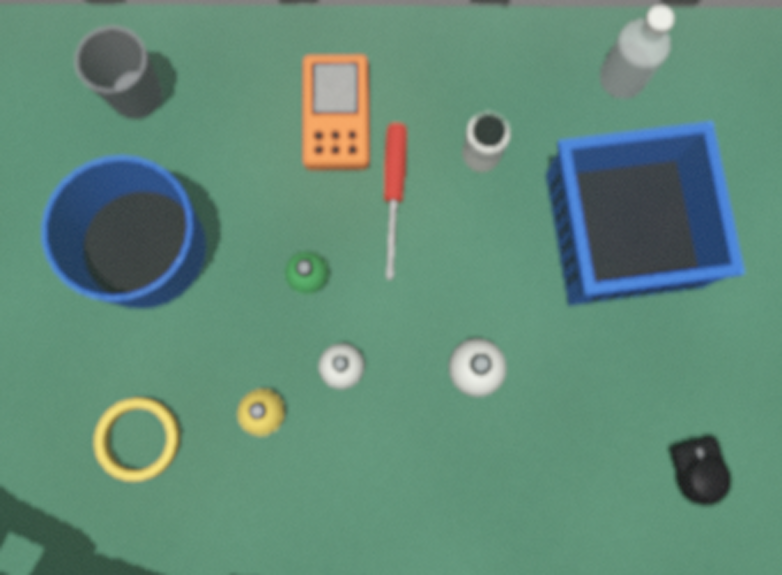

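View pics/scenec.png

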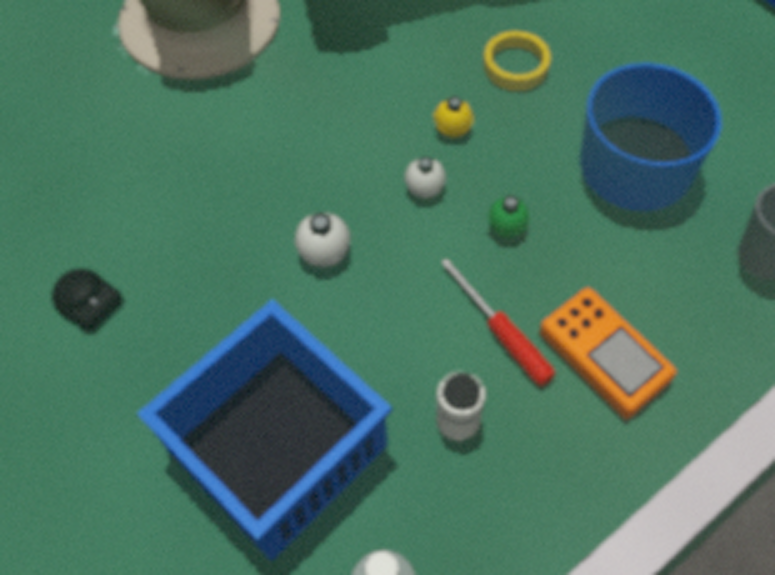

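The top crop (2.3x, offset 80,60) and the scene crop agree. Candidates in full top pixels:
- Big white ball at about (288,219).
- Small white ball at about (228,219).
- Look-alikes: yellow ball (193,239), green ball (213,178), and the white barrel camera (291,117).

I choose the two white balls and measure them now.

```bash
python3 - <<'E'
from h import *
from scipy.optimize import least_squares
ci={c:bot.camera_info(c) for c in("top","scene")}
def blob(c,seed):
    im=cv2.imread(f"pics/{c}.png"); hsv=cv2.cvtColor(im,cv2.COLOR_BGR2HSV)
    m=((hsv[...,1]<60)&(hsv[...,2]>85)).astype(np.uint8)
    m=cv2.morphologyEx(m,cv2.MORPH_CLOSE,np.ones((7,7)))
    n,l,s,ce=cv2.connectedComponentsWithStats(m); i=l[seed[1],seed[0]]; return ce[i],s[i]
def tri(obs):
    A=np.zeros((3,3));b=np.zeros(3)
    for c,uv in obs:
        p,d=ray(ci[c],*uv);d/=np.linalg.norm(d);P=np.eye(3)-np.outer(d,d);A+=P;b+=P@p
    return np.linalg.solve(A,b)
for n,z,t,s in(("big",.0277,(291,222),(219,200)),("small",.0219,(230,222),(260,174))):
    a,sa=blob("top",t);b,sb=blob("scene",s)
    print(n,a,sa,b,sb,at_z(ci["top"],*a,z),at_z(ci["scene"],*b,z),tri([("top",a),("scene",b)]))
# containers: blue rim
for c,off,k in(("top",(80,60),2.3),("scene",(90,100),2.5)):
    Q={"top":[(560,145),(713,127),(742,272),(588,295)],"scene":[(141,414),(274,302),(390,408),(263,535)]}[c]
    P=np.array([at_z(ci[c],q[0]/k+off[0],q[1]/k+off[1],.105) for q in Q]);print(c,"tote",P.mean(0),np.linalg.norm(P-np.roll(P,1,0),axis=1),np.degrees(np.arctan2(*(P[1]-P[0])[[1,0]])))
    Q={"top":[(43,225),(193,225),(118,157),(118,302)],"scene":[(585,110),(719,125),(650,65),(645,163)]}[c]
    P=np.array([at_z(ci[c],q[0]/k+off[0],q[1]/k+off[1],.105) for q in Q]);print("tub",(P[:2].mean(0)+P[2:].mean(0))/2,np.ptp(P,axis=0))
    for n,zz,u in(("barrel",.079,(489,130)),("scrt",.01,(390,278)),("green",.022,(307,272)),("yellow",.022,(261,412)),("cup",.1,(112,60)),("bottle",.1,(645,40))):
        if c=="top":print(n,at_z(ci[c],u[0]/k+off[0],u[1]/k+off[1],zz))
E
```

```text
big [287.21455224 219.40858209] [275 207  26  26 536] [218.54145078 195.30051813] [208 185  22  22 386] [ 0.4307952  -0.09321809  0.0277    ] [ 0.42656131 -0.09202466  0.0277    ] [ 0.42995089 -0.09317551  0.03305218]
small [227.93023256 218.89244186] [218 209  21  21 344] [259.67772512 170.61611374] [252 163  16  16 211] [0.43344186 0.06236005 0.0219    ] [0.42974978 0.063574   0.0219    ] [0.43270828 0.06168146 0.02677203]
top tote [ 0.59508877 -0.2787632   0.105     ] [0.1696035  0.1730243  0.16573455 0.16970212] -82.93840362188641
tub [0.57521325 0.2959823  0.105     ] [0.15965089 0.15911395 0.        ]
barrel [ 0.69506462 -0.10770811  0.079     ]
scrt [0.53766013 0.00498517 0.01      ]
green [0.54261198 0.1017602  0.022     ]
yellow [0.38124605 0.15137768 0.022     ]
cup [0.76825633 0.31463486 0.1       ]
bottle [ 0.79511201 -0.28564571  0.1       ]
scene tote [ 0.59834153 -0.27447738  0.105     ] [0.17265073 0.17156385 0.16963094 0.16657423] 97.09329925545897
tub [0.57437854 0.29224076 0.105     ] [1.17720066e-01 1.16846183e-01 1.11022302e-16]
```

```bash
cat >> h.py <<'E'
def go(*targets):
    s=bot.state(); M=R.from_euler('xyz',s["ee_rot"]).as_matrix()
    print("t",s["t"],"tcp",s["tcp_pos"].round(4),"rot",s["ee_rot"].round(3),"F",s["force"].round(2),"open",round(s["opening"],4),"grip",round(s["gripper_force"],1))
    for t in targets: print(t,"slide cm",(M.T@(np.array(t)-s["tcp_pos"])*100).round(2))
E
python3 -c "
from h import *
go((.431,.062,.17))"
```

```text
t 1.0 tcp [0.1365 0.5328 0.2313] rot [-3.142  0.     2.891] F [ 1.06 -0.36 -0.84] open 0.0853 grip 0.0
(0.431, 0.062, 0.17) slide cm [-40.21 -38.29   6.14]
```

>>> {"op": "servo_tool", "data": {"deltas": [{"slide": [-3,-3,0.5],"rot": [0,0,0]},{"slide": [-7,-6.7,1],"rot": [0,0,0]},{"slide": [-11,-10.5,1.7],"rot": [0,0,0]},{"slide": [-15.2,-14.5,2.3],"rot": [0,0,0]},{"slide": [-19.5,-18.5,3],"rot": [0,0,0]},{"slide": [-24,-22.8,3.7],"rot": [0,0,0]},{"slide": [-28,-26.7,4.3],"rot": [0,0,0]},{"slide": [-32,-30.5,5],"rot": [0,0,0]},{"slide": [-36.5,-34.8,5.5],"rot": [0,0,0]},{"slide": [-40.2,-38.3,6.1],"rot": [0,0,0]}], "jaw": 1}}

```text
t: 2.25
tcp_pos: [0.432, 0.0598, 0.1704]
ee_rot: [3.141, 0.001, 2.89]
force: [0.8, 0.3, 0.7]
opening: 0.0856
gripper_force: 0.0
```

```bash
python3 - <<'E'
from h import *
go((.431,.062,.17))
ci=bot.camera_info("wrist"); im=bot.get_image("wrist"); save("w1",im)
for r in bot.masks_of("small_head","wrist"):
    m=r["pixels"]; v,u=np.nonzero(m); l,t,w,h=r["rect"]
    print(round(r["score"],2),np.round(r["rect"]),im[m].mean(0).round(),at_z(ci,u.mean(),v.mean(),.0219).round(4),at_z(ci,l+w/2,t+h/2,.0219).round(4))
go((.431,.062,.17))
E
```

```text
t 2.25 tcp [0.432  0.0598 0.1704] rot [3.141e+00 1.000e-03 2.890e+00] F [0.82 0.33 0.72] open 0.0856 grip 0.0
(0.431, 0.062, 0.17) slide cm [0.15 0.19 0.04]
0.68 [291. 231.  43.  46.] [ 56. 158.  81.] [0.5427 0.1043 0.0219] [0.5419 0.1052 0.0219]
0.64 [233. 152.  44.  44.] [153. 154. 145.] [0.4314 0.0625 0.0219] [0.4321 0.0632 0.0219]
0.63 [304.  78.  55.  52.] [218. 207.  26.] [0.3796 0.1534 0.0219] [0.3809 0.1558 0.0219]
t 2.35 tcp [0.4331 0.0585 0.1698] rot [-3.141e+00  1.000e-03  2.886e+00] F [-0.54  0.57  0.52] open 0.0856 grip 0.0
(0.431, 0.062, 0.17) slide cm [ 0.29  0.29 -0.02]
```

View pics/w1.png

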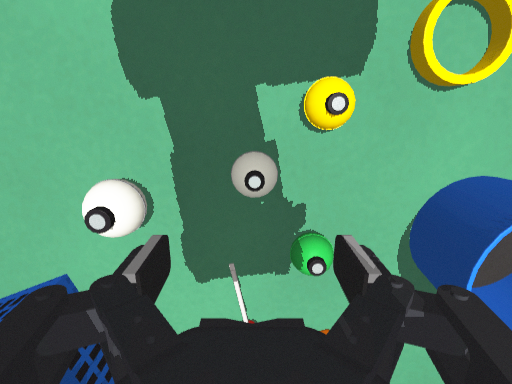

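The wrist picture shows the white small head at (254,174), between yellow (330,103), green (312,255) and big white (114,208). It is the right one, at (0.4315, 0.0625). Next I descend over it.

>>> {"op": "servo_tool", "data": {"deltas": [{"slide": [0,0,1],"rot": [0,0,0]},{"slide": [0,0,3],"rot": [0,0,0]},{"slide": [0,0,5],"rot": [0,0,0]},{"slide": [0,0,7],"rot": [0,0,0]},{"slide": [0,0,8.5],"rot": [0,0,0]},{"slide": [0,0,9.5],"rot": [0,0,0]},{"slide": [0,0,10],"rot": [0,0,0]},{"slide": [0,0,10],"rot": [0,0,0]},{"slide": [0,0,10],"rot": [0,0,0]},{"slide": [0,0,10],"rot": [0,0,0]}]}}

```text
t: 3.6
tcp_pos: [0.431, 0.0619, 0.0707]
ee_rot: [3.141, 0.001, 2.891]
force: [0.5, -0.3, -0.3]
opening: 0.0853
gripper_force: 0.0
```

```bash
python3 - <<'E'
from h import *
ci=bot.camera_info("wrist"); im=bot.get_image("wrist"); save("w2",im)
for r in bot.masks_of("small_head","wrist"):
    m=r["pixels"]; v,u=np.nonzero(m); l,t,w,h=r["rect"]
    print(round(r["score"],2),np.round(r["rect"]),im[m].mean(0).round(),at_z(ci,u.mean(),v.mean(),.0219).round(4),at_z(ci,l+w/2,t+h/2,.0219).round(4))
go((.4315,.0625,.003))
E
```

```text
0.83 [220. 176.  69.  68.] [187. 187. 179.] [0.4319 0.0622 0.0219] [0.4334 0.0631 0.0219]
0.65 [327.  64.  86.  78.] [194. 168.  28.] [0.3792 0.1543 0.0219] [0.3796 0.1556 0.0219]
0.59 [304. 284.  43.  52.] [ 49. 165.  77.] [0.531  0.0978 0.0219] [0.5331 0.0985 0.0219]
t 3.7 tcp [0.431  0.0619 0.0705] rot [3.142 0.    2.891] F [ 0.24  0.85 -0.27] open 0.0854 grip 0.0
(0.4315, 0.0625, 0.003) slide cm [-0.03  0.07  6.75]
```

>>> {"op": "servo_tool", "data": {"deltas": [{"slide": [-0.1,0.05,1],"rot": [0,0,0]},{"slide": [-0.1,0.05,2.3],"rot": [0,0,0]},{"slide": [-0.1,0.05,3.6],"rot": [0,0,0]},{"slide": [-0.1,0.05,4.8],"rot": [0,0,0]},{"slide": [-0.1,0.05,5.8],"rot": [0,0,0]},{"slide": [-0.1,0.05,6.4],"rot": [0,0,0]},{"slide": [-0.1,0.05,6.7],"rot": [0,0,0]},{"slide": [-0.1,0.05,6.7],"rot": [0,0,0]},{"slide": [-0.1,0.05,6.7],"rot": [0,0,0]},{"slide": [-0.1,0.05,6.7],"rot": [0,0,0]}]}}

```text
t: 4.95
tcp_pos: [0.4321, 0.0622, 0.0035]
ee_rot: [3.142, 0.001, 2.891]
force: [0.2, 0.9, 0.8]
opening: 0.0853
gripper_force: 0.0
```

>>> {"op": "servo_tool", "data": {"deltas": [{"slide": [0,0,0],"rot": [0,0,0]},{"slide": [0,0,0],"rot": [0,0,0]},{"slide": [0,0,0],"rot": [0,0,0]},{"slide": [0,0,0],"rot": [0,0,0]},{"slide": [0,0,0],"rot": [0,0,0]},{"slide": [0,0,0],"rot": [0,0,0]},{"slide": [0,0,0],"rot": [0,0,0]},{"slide": [0,0,0],"rot": [0,0,0]},{"slide": [0,0,0],"rot": [0,0,0]},{"slide": [0,0,0],"rot": [0,0,0]}], "jaw": 0}}

```text
t: 6.2
tcp_pos: [0.432, 0.0623, 0.0038]
ee_rot: [3.141, 0.001, 2.891]
force: [-2.7, 0.1, 8.5]
opening: 0.0476
gripper_force: 60.2
```

>>> {"op": "servo_tool", "data": {"deltas": [{"slide": [0,0,-0.2],"rot": [0,0,0]},{"slide": [0,0,-0.6],"rot": [0,0,0]},{"slide": [0,0,-1.2],"rot": [0,0,0]},{"slide": [0,0,-2],"rot": [0,0,0]},{"slide": [0,0,-3],"rot": [0,0,0]},{"slide": [0,0,-4.2],"rot": [0,0,0]},{"slide": [0,0,-5.2],"rot": [0,0,0]},{"slide": [0,0,-5.8],"rot": [0,0,0]},{"slide": [0,0,-6],"rot": [0,0,0]},{"slide": [0,0,-6],"rot": [0,0,0]}]}}

```text
t: 7.45
tcp_pos: [0.4319, 0.0622, 0.0633]
ee_rot: [-3.142, -0.0, 2.891]
force: [0.9, 0.2, -1.1]
opening: 0.0472
gripper_force: 61.7
```

```bash
python3 - <<'E'
from h import *
go((.5745,.294,.205))
a=bot.get_image("wrist"); b=bot.get_image("scene"); save("w3",np.hstack([a[100:384,130:400],cv2.resize(b[80:280,150:400],(355,284))]))
E
```

```text
t 7.45 tcp [0.4319 0.0622 0.0633] rot [-3.142 -0.     2.891] F [ 0.93  0.15 -1.12] open 0.0472 grip 61.7
(0.5745, 0.294, 0.205) slide cm [ -8.06  25.99 -14.18]
```

View pics/w3.png

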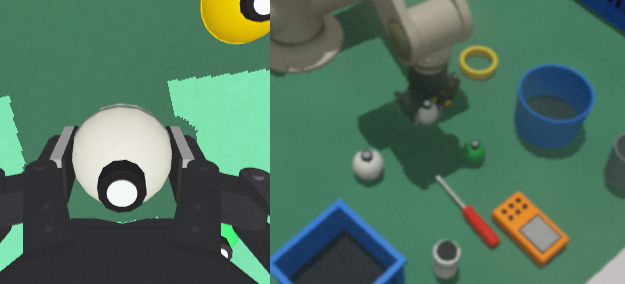

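The small head is held upright, lens visible at (122,190) in the left crop and clear of the table in the right one. Next: up and across to the tub.

>>> {"op": "servo_tool", "data": {"deltas": [{"slide": [0,0,-1],"rot": [0,0,0]},{"slide": [0,0,-3],"rot": [0,0,0]},{"slide": [0,0,-5.5],"rot": [0,0,0]},{"slide": [-0.3,1,-8.5],"rot": [0,0,0]},{"slide": [-0.9,3,-11],"rot": [0,0,0]},{"slide": [-1.7,5.5,-13],"rot": [0,0,0]},{"slide": [-2.6,8.5,-14],"rot": [0,0,0]},{"slide": [-3.6,11.5,-14.2],"rot": [0,0,0]},{"slide": [-4.6,14.7,-14.2],"rot": [0,0,0]},{"slide": [-5.5,17.8,-14.2],"rot": [0,0,0]}]}}

```text
t: 8.8
tcp_pos: [0.5297, 0.222, 0.2058]
ee_rot: [-3.142, -0.0, 2.891]
force: [-0.3, -0.5, -1.1]
opening: 0.0473
gripper_force: 61.9
```

>>> {"op": "servo_tool", "data": {"deltas": [{"slide": [-0.8,2.7,0],"rot": [0,0,0]},{"slide": [-1.5,5,0],"rot": [0,0,0]},{"slide": [-2,6.7,0],"rot": [0,0,0]},{"slide": [-2.4,7.8,0],"rot": [0,0,0]},{"slide": [-2.6,8.2,0],"rot": [0,0,0]},{"slide": [-2.6,8.2,0],"rot": [0,0,0]},{"slide": [-2.6,8.2,0],"rot": [0,0,0]},{"slide": [-2.6,8.2,0],"rot": [0,0,0]},{"slide": [-2.6,8.2,0],"rot": [0,0,0]},{"slide": [-2.6,8.2,0],"rot": [0,0,0]}]}}

```text
t: 10.05
tcp_pos: [0.5749, 0.2939, 0.2054]
ee_rot: [-3.142, 0.0, 2.891]
force: [0.5, -0.5, -0.9]
opening: 0.0472
gripper_force: 61.9
```

```bash
python3 - <<'E'
from h import *
go((.5745,.294,.11),(.5745,.294,.022))
a=bot.get_image("wrist"); b=bot.get_image("top"); save("w4",np.hstack([a,cv2.resize(b[70:250,60:190],(277,384))]))
E
```

```text
t 10.05 tcp [0.5749 0.2939 0.2054] rot [-3.142  0.     2.891] F [ 0.5  -0.47 -0.88] open 0.0472 grip 61.9
(0.5745, 0.294, 0.11) slide cm [ 0.04 -0.    9.54]
(0.5745, 0.294, 0.022) slide cm [ 0.04  0.   18.34]
```

View pics/w4.png

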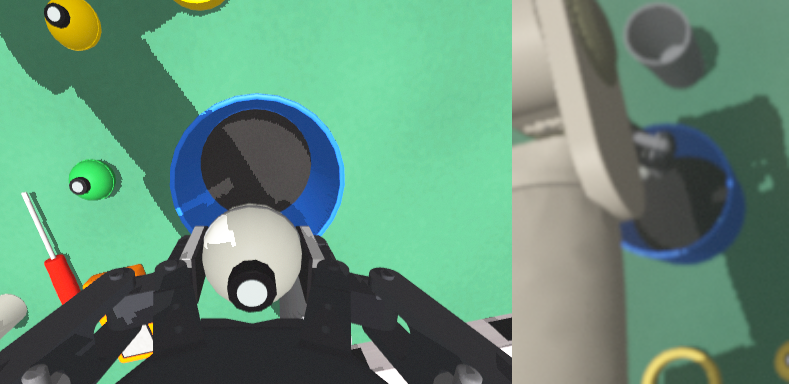

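```bash
python3 - <<'E'
from h import *
from scipy.optimize import least_squares
ci=bot.camera_info("wrist")
P=np.array([at_z(ci,u,v,.105)[:2] for u,v in((172,165),(171,185),(344,170),(343,190),(257,95),(225,100),(290,100))])
f=least_squares(lambda c:np.linalg.norm(P-c[:2],axis=1)-.08,[.575,.294]);print(f.x,f.fun.round(4))
E
```

```text
[0.57573807 0.2989312 ] [-0.0011 -0.0014 -0.0009 -0.0016 -0.0003  0.0005  0.0003]
```

>>> {"op": "servo_tool", "data": {"deltas": [{"slide": [0,0.3,1],"rot": [0,0,0]},{"slide": [0,0.3,3],"rot": [0,0,0]},{"slide": [0,0.3,5],"rot": [0,0,0]},{"slide": [0,0.3,7],"rot": [0,0,0]},{"slide": [0,0.3,9],"rot": [0,0,0]},{"slide": [0,0.3,11],"rot": [0,0,0]},{"slide": [0,0.3,12.7],"rot": [0,0,0]},{"slide": [0,0.3,14],"rot": [0,0,0]},{"slide": [0,0.3,15],"rot": [0,0,0]},{"slide": [0,0.3,15.5],"rot": [0,0,0]}]}}

```text
t: 11.4
tcp_pos: [0.5757, 0.2969, 0.0499]
ee_rot: [-3.141, -0.0, 2.891]
force: [0.2, 0.4, -1.1]
opening: 0.0473
gripper_force: 61.9
```

>>> {"op": "servo_tool", "data": {"deltas": [{"slide": [0,0,0.3],"rot": [0,0,0]},{"slide": [0,0,0.6],"rot": [0,0,0]},{"slide": [0,0,0.9],"rot": [0,0,0]},{"slide": [0,0,1.2],"rot": [0,0,0]},{"slide": [0,0,1.5],"rot": [0,0,0]},{"slide": [0,0,1.8],"rot": [0,0,0]},{"slide": [0,0,2.1],"rot": [0,0,0]},{"slide": [0,0,2.3],"rot": [0,0,0]},{"slide": [0,0,2.4],"rot": [0,0,0]},{"slide": [0,0,2.4],"rot": [0,0,0]}]}}

```text
t: 12.65
tcp_pos: [0.5757, 0.2969, 0.0263]
ee_rot: [-3.142, -0.0, 2.891]
force: [-0.1, -0.3, -0.4]
opening: 0.0476
gripper_force: 61.9
```

>>> {"op": "servo_tool", "data": {"deltas": [{"slide": [0,0,0.1],"rot": [0,0,0]},{"slide": [0,0,0.2],"rot": [0,0,0]},{"slide": [0,0,0.3],"rot": [0,0,0]},{"slide": [0,0,0.4],"rot": [0,0,0]},{"slide": [0,0,0.5],"rot": [0,0,0]},{"slide": [0,0,0.6],"rot": [0,0,0]},{"slide": [0,0,0.7],"rot": [0,0,0]},{"slide": [0,0,0.7],"rot": [0,0,0]},{"slide": [0,0,0.7],"rot": [0,0,0]},{"slide": [0,0,0.7],"rot": [0,0,0]}]}}

```text
t: 13.9
tcp_pos: [0.5758, 0.2969, 0.0195]
ee_rot: [3.142, 0.0, 2.891]
force: [-1.3, -2.2, 4.8]
opening: 0.0475
gripper_force: 62.3
```

Contact is about 6 N on the cushion, so the head is seated. Releasing with a partial opening.

>>> {"op": "servo_tool", "data": {"deltas": [{"slide": [0,0,0],"rot": [0,0,0]},{"slide": [0,0,0],"rot": [0,0,0]},{"slide": [0,0,0],"rot": [0,0,0]},{"slide": [0,0,0],"rot": [0,0,0]},{"slide": [0,0,0],"rot": [0,0,0]},{"slide": [0,0,0],"rot": [0,0,0]},{"slide": [0,0,0],"rot": [0,0,0]},{"slide": [0,0,-0.5],"rot": [0,0,0]},{"slide": [0,0,-1.5],"rot": [0,0,0]},{"slide": [0,0,-3],"rot": [0,0,0]}], "jaw": 0.85}}

```text
t: 15.15
tcp_pos: [0.5757, 0.2969, 0.0503]
ee_rot: [-3.142, -0.0, 2.891]
force: [0.3, -0.7, 0.5]
opening: 0.0724
gripper_force: 0.0
```

>>> {"op": "servo_tool", "data": {"deltas": [{"slide": [0,0,-1.5],"rot": [0,0,0]},{"slide": [0,0,-3.5],"rot": [0,0,0]},{"slide": [0,0,-6],"rot": [0,0,0]},{"slide": [0,0,-8.5],"rot": [0,0,0]},{"slide": [0,0,-11],"rot": [0,0,0]},{"slide": [0,0,-13.5],"rot": [0,0,0]},{"slide": [0,0,-15],"rot": [0,0,0]},{"slide": [0,0,-15.7],"rot": [0,0,0]},{"slide": [0,0,-16],"rot": [0,0,0]},{"slide": [0,0,-16],"rot": [0,0,0]}]}}

```text
t: 16.4
tcp_pos: [0.5756, 0.2968, 0.2088]
ee_rot: [-3.141, -0.001, 2.891]
force: [-0.4, 0.3, -0.3]
opening: 0.0722
gripper_force: 0.0
```

```bash
python3 - <<'E'
from h import *
go((.4295,-.0925,.19))
a=bot.get_image("wrist"); save("w5",a)
E
```

```text
t 16.4 tcp [0.5756 0.2968 0.2088] rot [-3.141e+00 -1.000e-03  2.891e+00] F [-0.44  0.32 -0.31] open 0.0722 grip 0.0
(0.4295, -0.0925, 0.19) slide cm [  4.48 -41.34   1.9 ]
```

View pics/w5.png

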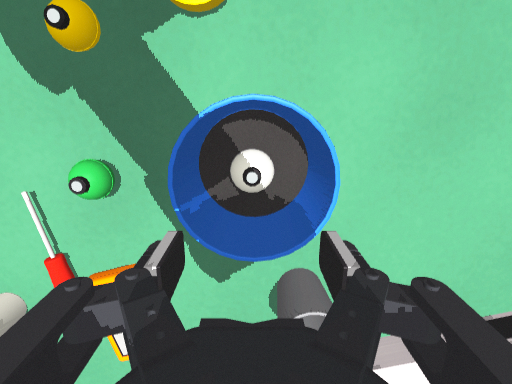

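The small head stands lens-up in the middle of the tub floor, at (251,172). On to the big head.

>>> {"op": "servo_tool", "data": {"deltas": [{"slide": [0.3,-3,0],"rot": [0,0,0]},{"slide": [0.7,-7,0],"rot": [0,0,0]},{"slide": [1.2,-11.3,0.3],"rot": [0,0,0]},{"slide": [1.7,-15.8,0.6],"rot": [0,0,0]},{"slide": [2.2,-20.5,0.9],"rot": [0,0,0]},{"slide": [2.7,-25.2,1.2],"rot": [0,0,0]},{"slide": [3.2,-30,1.5],"rot": [0,0,0]},{"slide": [3.7,-34.5,1.7],"rot": [0,0,0]},{"slide": [4.2,-38.5,1.9],"rot": [0,0,0]},{"slide": [4.5,-41.3,1.9],"rot": [0,0,0]}], "jaw": 1}}

```text
t: 17.7
tcp_pos: [0.4287, -0.0933, 0.1899]
ee_rot: [3.141, -0.001, 2.89]
force: [-0.7, -0.8, 0.7]
opening: 0.0857
gripper_force: 0.0
```

>>> {"op": "servo_tool", "data": {"deltas": [{"slide": [0,0,1],"rot": [0,0,0]},{"slide": [0,0,3],"rot": [0,0,0]},{"slide": [0,0,5],"rot": [0,0,0]},{"slide": [0,0,7],"rot": [0,0,0]},{"slide": [0,0,8.5],"rot": [0,0,0]},{"slide": [0,0,9.5],"rot": [0,0,0]},{"slide": [0,0,10],"rot": [0,0,0]},{"slide": [0,0,10],"rot": [0,0,0]},{"slide": [0,0,10],"rot": [0,0,0]},{"slide": [0,0,10],"rot": [0,0,0]}]}}

```text
t: 18.95
tcp_pos: [0.4298, -0.0921, 0.0907]
ee_rot: [-3.141, 0.001, 2.891]
force: [0.1, 0.1, -0.6]
opening: 0.0853
gripper_force: 0.0
```

```bash
python3 - <<'E'
from h import *
ci=bot.camera_info("wrist"); im=bot.get_image("wrist"); save("w6",im)
for n in("big_head","small_head"):
  for r in bot.masks_of(n,"wrist"):
    m=r["pixels"]; v,u=np.nonzero(m); l,t,w,h=r["rect"]
    print(n,round(r["score"],2),np.round(r["rect"]),im[m].mean(0).round(),at_z(ci,u.mean(),v.mean(),.0277).round(4),at_z(ci,l+w/2,t+h/2,.0277).round(4))
go((.4295,-.0925,.006))
E
```

```text
small_head 0.83 [468. 234.  42.  62.] [ 46. 164.  74.] [0.5328 0.0897 0.0277] [0.5341 0.0872 0.0277]
t 19.1 tcp [ 0.4297 -0.0921  0.0905] rot [-3.141  0.     2.891] F [-0.62 -0.28  0.32] open 0.0855 grip 0.0
(0.4295, -0.0925, 0.006) slide cm [ 0.01 -0.04  8.45]
```

View pics/w6.png

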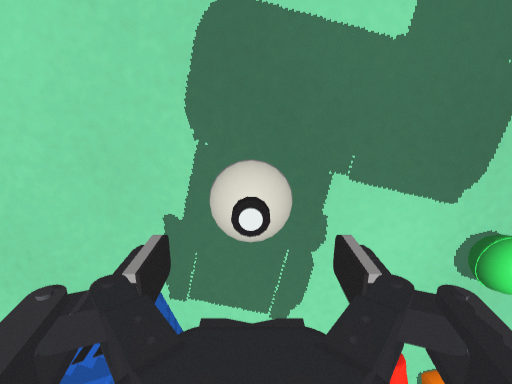

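The big head's ball is centred at (251,201) and lens-up, on the fingers' mid-column. Quick check of its position:

```bash
python3 - <<'E'
from h import *
ci=bot.camera_info("wrist"); p=at_z(ci,251,200.5,.0277); print(p)
go((p[0],p[1],.005))
E
```

```text
[ 0.42909903 -0.09264114  0.0277    ]
t 19.1 tcp [ 0.4297 -0.0921  0.0905] rot [-3.141  0.     2.891] F [-0.62 -0.28  0.32] open 0.0855 grip 0.0
(np.float64(0.42909902588902815), np.float64(-0.09264113681916326), 0.005) slide cm [ 0.05 -0.07  8.55]
```

>>> {"op": "servo_tool", "data": {"deltas": [{"slide": [0.05,-0.05,1],"rot": [0,0,0]},{"slide": [0.05,-0.05,2.5],"rot": [0,0,0]},{"slide": [0.05,-0.05,4],"rot": [0,0,0]},{"slide": [0.05,-0.05,5.5],"rot": [0,0,0]},{"slide": [0.05,-0.05,6.8],"rot": [0,0,0]},{"slide": [0.05,-0.05,7.8],"rot": [0,0,0]},{"slide": [0.05,-0.05,8.4],"rot": [0,0,0]},{"slide": [0.05,-0.05,8.6],"rot": [0,0,0]},{"slide": [0.05,-0.05,8.6],"rot": [0,0,0]},{"slide": [0.05,-0.05,8.6],"rot": [0,0,0]}]}}

```text
t: 20.35
tcp_pos: [0.4291, -0.0925, 0.0046]
ee_rot: [-3.141, 0.001, 2.891]
force: [0.2, -0.7, 0.0]
opening: 0.0853
gripper_force: 0.0
```

>>> {"op": "servo_tool", "data": {"deltas": [{"slide": [0,0,0],"rot": [0,0,0]},{"slide": [0,0,0],"rot": [0,0,0]},{"slide": [0,0,0],"rot": [0,0,0]},{"slide": [0,0,0],"rot": [0,0,0]},{"slide": [0,0,0],"rot": [0,0,0]},{"slide": [0,0,0],"rot": [0,0,0]},{"slide": [0,0,0],"rot": [0,0,0]},{"slide": [0,0,0],"rot": [0,0,0]},{"slide": [0,0,0],"rot": [0,0,0]},{"slide": [0,0,0],"rot": [0,0,0]}], "jaw": 0}}

```text
t: 21.6
tcp_pos: [0.4291, -0.0925, 0.005]
ee_rot: [-3.141, 0.001, 2.891]
force: [-3.1, 1.4, 9.7]
opening: 0.0613
gripper_force: 63.0
```

>>> {"op": "servo_tool", "data": {"deltas": [{"slide": [0,0,-0.2],"rot": [0,0,0]},{"slide": [0,0,-0.6],"rot": [0,0,0]},{"slide": [0,0,-1.2],"rot": [0,0,0]},{"slide": [0,0,-2],"rot": [0,0,0]},{"slide": [0,0,-3],"rot": [0,0,0]},{"slide": [0,0,-4.2],"rot": [0,0,0]},{"slide": [0,0,-5.2],"rot": [0,0,0]},{"slide": [0,0,-5.8],"rot": [0,0,0]},{"slide": [0,0,-6],"rot": [0,0,0]},{"slide": [0,0,-6],"rot": [0,0,0]}]}}

```text
t: 22.85
tcp_pos: [0.4289, -0.0923, 0.0643]
ee_rot: [3.142, -0.0, 2.891]
force: [-0.1, -0.4, -3.5]
opening: 0.0611
gripper_force: 65.5
```

```bash
python3 -c "
from h import *
go((.597,-.277,.21))"
```

```text
t 22.85 tcp [ 0.4289 -0.0923  0.0643] rot [ 3.142 -0.     2.891] F [-0.09 -0.4  -3.54] open 0.0611 grip 65.5
(0.597, -0.277, 0.21) slide cm [-20.86 -13.72 -14.58]
```

>>> {"op": "servo_tool", "data": {"deltas": [{"slide": [0,0,-1],"rot": [0,0,0]},{"slide": [0,0,-3],"rot": [0,0,0]},{"slide": [0,0,-5.5],"rot": [0,0,0]},{"slide": [-0.8,-0.5,-8.5],"rot": [0,0,0]},{"slide": [-2.3,-1.5,-11],"rot": [0,0,0]},{"slide": [-4.3,-2.8,-13],"rot": [0,0,0]},{"slide": [-6.8,-4.5,-14.2],"rot": [0,0,0]},{"slide": [-9.3,-6.1,-14.6],"rot": [0,0,0]},{"slide": [-11.8,-7.8,-14.6],"rot": [0,0,0]},{"slide": [-14.3,-9.4,-14.6],"rot": [0,0,0]}]}}

```text
t: 24.1
tcp_pos: [0.5446, -0.2195, 0.2106]
ee_rot: [3.141, -0.001, 2.891]
force: [-0.8, 0.3, -1.9]
opening: 0.0615
gripper_force: 65.9
```

>>> {"op": "servo_tool", "data": {"deltas": [{"slide": [-2.3,-1.5,0],"rot": [0,0,0]},{"slide": [-4.2,-2.8,0],"rot": [0,0,0]},{"slide": [-5.5,-3.6,0],"rot": [0,0,0]},{"slide": [-6.3,-4.1,0],"rot": [0,0,0]},{"slide": [-6.6,-4.3,0],"rot": [0,0,0]},{"slide": [-6.6,-4.3,0],"rot": [0,0,0]},{"slide": [-6.6,-4.3,0],"rot": [0,0,0]},{"slide": [-6.6,-4.3,0],"rot": [0,0,0]},{"slide": [-6.6,-4.3,0],"rot": [0,0,0]},{"slide": [-6.6,-4.3,0],"rot": [0,0,0]}]}}

```text
t: 25.35
tcp_pos: [0.5974, -0.2769, 0.2104]
ee_rot: [3.142, -0.0, 2.891]
force: [0.0, 0.5, -2.8]
opening: 0.0615
gripper_force: 65.9
```

```bash
python3 - <<'E'
from h import *
go((.597,-.277,.06))
a=bot.get_image("wrist"); save("w7",a); print(bot.camera_info("wrist"))
E
```

```text
t 25.35 tcp [ 0.5974 -0.2769  0.2104] rot [ 3.142 -0.     2.891] F [ 0.04  0.54 -2.84] open 0.0615 grip 65.9
(0.597, -0.277, 0.06) slide cm [ 0.04 -0.02 15.04]
{'fx': 277.90928484492616, 'fy': 277.90928484492616, 'cx': 251.5025844349414, 'cy': 188.27363233776208, 'position': array([ 0.52861309, -0.25953484,  0.35333913]), 'attitude': array([-2.86291925e-01,  2.51877232e-04,  1.31990031e+00])}
```

View pics/w7.png

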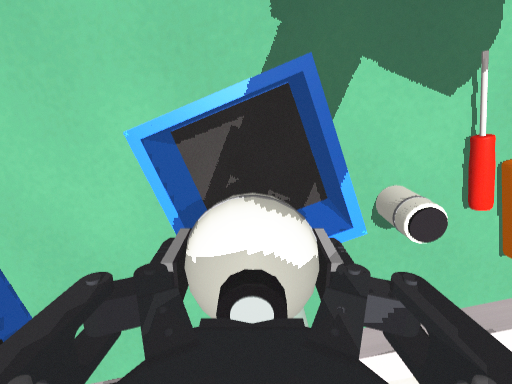

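```bash
python3 - <<'E'
from h import *
ci=bot.camera_info("wrist")
P=np.array([at_z(ci,*q,.105) for q in((125,132),(311,53),(366,233))]);print(P,(P[0]+P[2])/2,np.linalg.norm(np.diff(P,axis=0),axis=1))
E
```

```text
[[ 0.52184834 -0.37268277  0.105     ]
 [ 0.50015585 -0.20226515  0.105     ]
 [ 0.67135826 -0.18061878  0.105     ]] [ 0.5966033  -0.27665078  0.105     ] [0.17179269 0.17256543]
```

The tote centre is confirmed at (0.597, -0.277). Lowering.

>>> {"op": "servo_tool", "data": {"deltas": [{"slide": [0,0,1],"rot": [0,0,0]},{"slide": [0,0,3],"rot": [0,0,0]},{"slide": [0,0,5],"rot": [0,0,0]},{"slide": [0,0,7],"rot": [0,0,0]},{"slide": [0,0,9],"rot": [0,0,0]},{"slide": [0,0,11],"rot": [0,0,0]},{"slide": [0,0,12.7],"rot": [0,0,0]},{"slide": [0,0,14],"rot": [0,0,0]},{"slide": [0,0,15],"rot": [0,0,0]},{"slide": [0,0,15.5],"rot": [0,0,0]}]}}

```text
t: 26.65
tcp_pos: [0.5974, -0.277, 0.0549]
ee_rot: [3.142, -0.0, 2.891]
force: [0.1, -0.6, -2.8]
opening: 0.0614
gripper_force: 65.9
```

>>> {"op": "servo_tool", "data": {"deltas": [{"slide": [0,0,0.3],"rot": [0,0,0]},{"slide": [0,0,0.6],"rot": [0,0,0]},{"slide": [0,0,0.9],"rot": [0,0,0]},{"slide": [0,0,1.2],"rot": [0,0,0]},{"slide": [0,0,1.5],"rot": [0,0,0]},{"slide": [0,0,1.8],"rot": [0,0,0]},{"slide": [0,0,2.1],"rot": [0,0,0]},{"slide": [0,0,2.4],"rot": [0,0,0]},{"slide": [0,0,2.6],"rot": [0,0,0]},{"slide": [0,0,2.6],"rot": [0,0,0]}]}}

```text
t: 27.9
tcp_pos: [0.5974, -0.2769, 0.0292]
ee_rot: [3.142, -0.0, 2.891]
force: [-1.2, 0.2, -2.3]
opening: 0.0612
gripper_force: 65.9
```

>>> {"op": "servo_tool", "data": {"deltas": [{"slide": [0,0,0.1],"rot": [0,0,0]},{"slide": [0,0,0.2],"rot": [0,0,0]},{"slide": [0,0,0.3],"rot": [0,0,0]},{"slide": [0,0,0.4],"rot": [0,0,0]},{"slide": [0,0,0.5],"rot": [0,0,0]},{"slide": [0,0,0.6],"rot": [0,0,0]},{"slide": [0,0,0.7],"rot": [0,0,0]},{"slide": [0,0,0.8],"rot": [0,0,0]},{"slide": [0,0,0.8],"rot": [0,0,0]},{"slide": [0,0,0.8],"rot": [0,0,0]}]}}

```text
t: 29.15
tcp_pos: [0.5975, -0.277, 0.0216]
ee_rot: [-3.141, 0.0, 2.891]
force: [-0.8, 0.8, 1.7]
opening: 0.0609
gripper_force: 66.2
```

Seated: the floor carries about 4 N. Releasing and backing out.

>>> {"op": "servo_tool", "data": {"deltas": [{"slide": [0,0,0],"rot": [0,0,0]},{"slide": [0,0,0],"rot": [0,0,0]},{"slide": [0,0,0],"rot": [0,0,0]},{"slide": [0,0,0],"rot": [0,0,0]},{"slide": [0,0,0],"rot": [0,0,0]},{"slide": [0,0,0],"rot": [0,0,0]},{"slide": [0,0,0],"rot": [0,0,0]},{"slide": [0,0,-0.3],"rot": [0,0,0]},{"slide": [0,0,-1],"rot": [0,0,0]},{"slide": [0,0,-2],"rot": [0,0,0]}], "jaw": 1}}

```text
t: 30.4
tcp_pos: [0.5975, -0.277, 0.042]
ee_rot: [-3.142, 0.0, 2.891]
force: [0.1, -0.6, 0.1]
opening: 0.0855
gripper_force: 0.0
```

>>> {"op": "servo_tool", "data": {"deltas": [{"slide": [0,0,-1.5],"rot": [0,0,0]},{"slide": [0,0,-3.5],"rot": [0,0,0]},{"slide": [0,0,-6],"rot": [0,0,0]},{"slide": [0,0,-8.5],"rot": [0,0,0]},{"slide": [0,0,-11],"rot": [0,0,0]},{"slide": [0,0,-13.5],"rot": [0,0,0]},{"slide": [0,0,-15],"rot": [0,0,0]},{"slide": [0,0,-15.7],"rot": [0,0,0]},{"slide": [0,0,-16],"rot": [0,0,0]},{"slide": [0,0,-16],"rot": [0,0,0]}]}}

```text
t: 31.65
tcp_pos: [0.5973, -0.2769, 0.2007]
ee_rot: [3.141, -0.001, 2.891]
force: [-0.0, -0.3, -0.2]
opening: 0.0856
gripper_force: 0.0
```

```bash
python3 - <<'E'
from h import *
go((.597,-.277,.2))
a=bot.get_image("wrist"); b=bot.get_image("scene"); save("w8",np.hstack([cv2.resize(a,(400,300)),cv2.resize(b,(400,300))]))
E
```

```text
t 31.65 tcp [ 0.5973 -0.2769  0.2007] rot [ 3.141e+00 -1.000e-03  2.891e+00] F [-0.   -0.28 -0.19] open 0.0856 grip 0.0
(0.597, -0.277, 0.2) slide cm [ 0.03 -0.02  0.07]
```

View pics/w8.png

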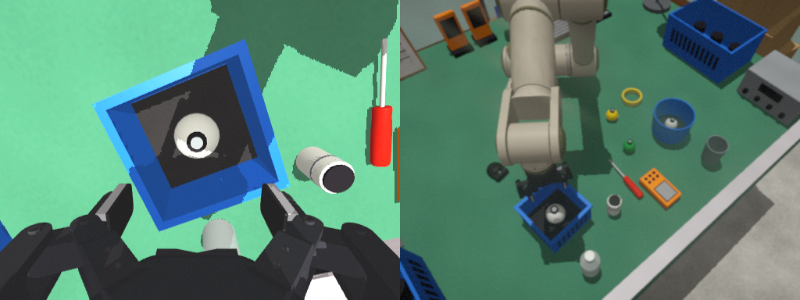

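Both heads stand lens-up on their floors: the big one at (196,136) in the left half, the small one in the tub at (671,122) in the right half. The bystanders are where they were and the gripper is clear.

```bash
python3 -c "
from bench import bot
print(bot.hand_in())"
```

```text
the job is handed in; nothing more can be done
None
```

Job handed in: the big head stands lens-up on the square tote's floor and the small head on the round tub's floor, both lowered to light contact (about 4–6 N) before release, with nothing else visibly moved; no verdict was returned.

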